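Drop the slatted shelves onto a rocking post rack

ROBOT

A 6-joint arm with a two-finger parallel gripper is mounted at the origin on the work surface. World frame = base frame: x ahead of the robot, y to its left, z up, the work surface at z = 0. Lengths are in m, angles in rad, forces in N, time in s.
With the tool pointing down it reaches from about 0.35 to 1 m from the base axis. Payload 7.1 kg.
Tool frame: the origin (TCP) lies on the mounting face of the last link; the fingertips stand 173 mm ahead of it and the grasp point (between the pads) lies 155 mm ahead of it; z points along the fingers, y is the direction in which the jaws open and shut (so a half turn about z gives the same grasp; the last joint's range is limited). The gripper opens to 85 mm and grips with 20 to 120 N. Pads are 22 mm wide; open, the fingers measure 114 mm over their backs; the gripper's body (76 mm by 85 mm) begins 54 mm behind the grasp point. The pads swing forward as they close: fully open they stand 13 mm farther back than shut.
Start: joints at [-1.358, 0.423, 1.63, -0, 1.089, -0.019], TCP at [0.144, -0.608, 0.405] pointing down, gripper open.
Joint ranges: [-3, 3], [-0.9, 2.11], [0.09, 2.58], [-1.31, 4.45], [0.11, 2.69], [-2.54, 2.54]. Speed limits (rad/s): [2.39, 2.39, 3.01, 3.14, 3.14, 3.14].

INTERFACE

Orientations are given as [roll, pitch, yaw] about the fixed x, y, z axes, in that order (R = Rz(yaw) Ry(pitch) Rx(roll)).
In Python, from cell import * gives the robot as it stands. The module is installed in compiled form; this text tells all that it offers.
- The arm moves only by the shell command python3 -m handwheel 'ROWS' [OPENING] [FORCE]. ROWS is JSON, one flat list of numbers, 4 for each row, row after row: the shift along the tool's x, y, z in cm, then the turn about the tool's z in rad. A call has 1 to 10 rows; each row shifts and turns the commanded pose from where the row before left it, along the tool's axes as they then stand; what a row does not reach is not made up. A row lasts 1/8 s, in which the tool goes at most 62.5 mm and 10.7 degrees, less where a joint would pass 70% of its speed; a pose out of reach is approached as far as the arm can. A call with a gripper value outside its range is refused whole. OPENING is the closure, from 0 (fully open) to 1 (shut), set as the call begins (- or left out, the last holds). The fingers move at their own pace and stop on an object; FORCE is the grip in N (left out, the last holds). Time passes only in rows, so rows that do not move let the fingers close. It gives the time, the measured TCP pose, the force and the opening at its end, in the units of the state.
- get_obs(): the state, without advancing time (a new reading comes with each control period).
- grab_frame(name): name is "scene" or "top" or "wrist"; returns the picture (480x640x3 uint8, blue, green, red); there is no depth.
- camera_model(name): a dict with "intrinsics" (3x3 intrinsics, pixels), "rvec" (rotation vector, rad) and "tvec" (3), from world to camera coordinates, as OpenCV has them; the wrist camera has in their place "T_tool_cam" (4x4, takes a point from camera to tool coordinates, whose origin is the TCP and whose axes are the flange's). Camera axes: x right, y down, z forward; pixel columns grow to the right and rows downward; lengths in m; the calibration is good to about 2 mm. A picture is of the moment at which its call begins: read the wrist's pose just before it. camera_model takes no time and is no camera call.
- close_job(): hands the job in, once; it reports no verdict.
Trained networks look in the newest picture that a camera, given by its name, has taken for a name from the list of things; names that differ only in an ending like _2 or _b are one class to them, and where a whole thing is asked for, a point or a joint stands for the part that bears it (a point fixed in the world has none). Each returns a list of dicts, best first, with "p" (0 to 1); they miss things now and then, are a little off and sometimes report something else, mostly with a low value. They report only what shows in the picture. A call takes as long as a camera call.
- masks_of(camera, thing): "region" (480x640 bool, what is visible of it) and "rect" ([left, top, right, bottom] in pixels, round what is visible of it).
The state is a dict: "time_s": time; "joints": joint angles; "qd": joint speeds; "effort": joint torques, N m; "position": TCP position; "tool_rot": TCP orientation; "contact_force": force on the tool from outside, world axes, zero at the start; "wrist_torque": the same for the moment, N m; "opening": finger opening in m.
Only numpy, scipy, OpenCV 4.12 (cv2) and the standard library are available. Lean on these libraries where they do the work, as an engineer would, in place of code of your own. Each camera call takes 0.05 s, during which the arm holds its last target.

TASK

Put both slatted shelves on the rack, one on top of the other, so that all four corner holes of each go down over the four posts and each shelf lies fully down and level: the first on the rack's wooden foot bars, the second on the first. The loose posts lean over together, so feel for their tips and follow them down without forcing; keep hold of each shelf until it is fully down instead of letting it fall, and leave the other things on the bench where they are.

Things in the scene. Friction and masses are not known exactly. Their poses are not given: they have to be found in the camera images.
- rack: wooden foot frame of the rack, screwed to the bench: two foot bars along its y (36 x 170 mm, 24 mm high, centred at x = +-82 mm) joined by low stretchers. Origin on the bench at its centre, x along its long side, z up. Fully down, the first shelf's underside is 24 mm above the bench (its centre 45 mm), the second's 66 mm (its centre 87 mm).
- rack_pivot (a point): fixed point 12 mm above the rack's origin, at the height of the posts' pivots. Four steel posts, 12 mm thick, stand in the foot bars at x = +-82, y = +-66 mm of the rack; tips 150 mm above the bench, the last 4 mm tapering to 9 mm. The linked posts all lean by one same angle, along the rack's x only. This pose does not show the lean.
- rack_middle (a point): fixed point 150 mm above the rack's origin: mid-way between the four tips when the posts are upright. At the start they lean up to 4.6 degrees either way (tips up to 11 mm off along the rack's x): to be felt or seen. Friction holds the lean; about 4 N along x at the tips swings the posts, 7 degrees at most.
- shelf_a_mid (a point): centre (21 mm over its underside) of one of two equal slatted wooden shelves lying flat on the bench, right way up: 200 mm (its x) x 160 mm (y) x 42 mm high, about 0.4 kg. Two cross bars along y (36 mm wide, 30 mm high, centred at x = +-82 mm) carry three slats along x. A vertical 16 mm through hole in both ends of both bars: x = +-82, y = +-66 mm. Fits also turned half round.
- shelf_a_slat (a point): where to grip shelf_a: centre of its middle slat, 15 mm above shelf_a_mid (36 mm over the underside). The slat is 24 mm wide (y), 12 mm thick; on both sides of it is an open gap of 31 mm, then an outer slat 12 mm wide (at y = +-49 mm). Below the slat 30 mm are free down to the underside.
- shelf_b_mid (a point): centre of the other shelf, equal to shelf_a: same point, sizes and axes. Either may go on first.
- shelf_b_slat (a point): centre of shelf_b's middle slat, as for shelf_a.
- pasta_pack: bystander, not to be disturbed: flat yellowish pack of pasta, 60 x 200 x 28 mm, lying flat at the back of the bench; origin under its centre
- tin: bystander, not to be disturbed: upright food tin, 74 mm across, 108 mm tall; origin under its centre
- tape: bystander, not to be disturbed: roll of brown packing tape lying flat, 100 mm across, 48 mm high; origin under its centre
- jar: bystander, not to be disturbed: amber jar with a white cap, 80 mm across, 125 mm tall; origin under its centre
- tub: bystander, not to be disturbed: white plastic tub with a lid, 118 mm across, 95 mm tall; origin under its centre

How it is judged:
On the way:
1. the first shelf lies fully down on the rack's foot bars, its four holes over the four posts (((x of shelf_a_mid in the frame of rack between -0.008 and 0.008 m and y of shelf_a_mid in the frame of rack between -0.006 and 0.006 m and z of shelf_a_mid in the frame of rack between 0.041 and 0.049 m and angle between the x axis of shelf_a_mid and the x axis of rack, either way round below 0.07 rad and angle between shelf_a_mid's own z axis and vertical below 0.04 rad) or (x of shelf_b_mid in the frame of rack between -0.008 and 0.008 m and y of shelf_b_mid in the frame of rack between -0.006 and 0.006 m and z of shelf_b_mid in the frame of rack between 0.041 and 0.049 m and angle between the x axis of shelf_b_mid and the x axis of rack, either way round below 0.07 rad and angle between shelf_b_mid's own z axis and vertical below 0.04 rad))), for 0.2 s.
At the end, for the whole second after the job is handed in: One shelf fully down on the foot bars, the other on the first (centres 45 and 87 mm up, within 4 mm), posts through all holes; in line within 0.07 rad, level within 0.04 rad, within 6 mm of the rack's middle across it and 8 mm (lower) or 12 mm (upper) along it; let go and at rest ((((x of shelf_a_mid in the frame of rack between -0.008 and 0.008 m and y of shelf_a_mid in the frame of rack between -0.006 and 0.006 m and z of shelf_a_mid in the frame of rack between 0.041 and 0.049 m and angle between the x axis of shelf_a_mid and the x axis of rack, either way round below 0.07 rad and angle between shelf_a_mid's own z axis and vertical below 0.04 rad) and (x of shelf_b_mid in the frame of rack between -0.012 and 0.012 m and y of shelf_b_mid in the frame of rack between -0.006 and 0.006 m and z of shelf_b_mid in the frame of rack between 0.083 and 0.091 m and angle between the x axis of shelf_b_mid and the x axis of rack, either way round below 0.07 rad and angle between shelf_b_mid's own z axis and vertical below 0.04 rad)) or ((x of shelf_b_mid in the frame of rack between -0.008 and 0.008 m and y of shelf_b_mid in the frame of rack between -0.006 and 0.006 m and z of shelf_b_mid in the frame of rack between 0.041 and 0.049 m and angle between the x axis of shelf_b_mid and the x axis of rack, either way round below 0.07 rad and angle between shelf_b_mid's own z axis and vertical below 0.04 rad) and (x of shelf_a_mid in the frame of rack between -0.012 and 0.012 m and y of shelf_a_mid in the frame of rack between -0.006 and 0.006 m and z of shelf_a_mid in the frame of rack between 0.083 and 0.091 m and angle between the x axis of shelf_a_mid and the x axis of rack, either way round below 0.07 rad and angle between shelf_a_mid's own z axis and vertical below 0.04 rad))) and linear speed of each of shelf_a, shelf_b below 0.02 m/s and angular speed of each of shelf_a, shelf_b below 0.1 rad/s); the robot touches nothing.
It fails at once if a shelf is let fall: over the rack, out of the fingers, it moves faster than 0.6 m/s ((horizontal distance between shelf_a_mid and rack below 0.06 m and linear speed of shelf_a above 0.6 m/s and contact force between the fingers and shelf_a below 0.5 N) or (horizontal distance between shelf_b_mid and rack below 0.06 m and linear speed of shelf_b above 0.6 m/s and contact force between the fingers and shelf_b below 0.5 N)).
It fails at once if a shelf is rammed or forced: it presses on the posts or the foot frame with more than 150 N (contact force between any of shelf_a, shelf_b and rack above 150 N).
It fails at once if another thing on the bench is shifted by more than 30 mm or tipped (distance of any of pasta_pack, tin, tape, jar, tub from where it was at the start of the episode above 0.03 m or angle between any of pasta_pack, tin, tape, jar, tub's own z axis and vertical above 0.5 rad).
It also fails if it takes over 64 s, if anything falls off the work surface, if the arm or the gripper's body presses on something with over 40 N, if the wrist force passes 120 N, or if a joint passes its speed limit or range.

## Working session

There is one attempt and no reset: what is moved stays moved. The work goes in short steps, Python scripts to look and compute and a shell command to move; the robot and the scene stay as the last step left them, time stands still between calls to the robot, and variables do not carry over. Pictures are saved under pics/ and viewed, and the job is handed in when it is done.

```bash
mkdir -p pics; ls
python3 - <<'E'
from cell import *
import cv2
print(get_obs())
for n in ("scene","top","wrist"):
    cv2.imwrite(f"pics/{n}0.png",grab_frame(n)); print(n,camera_model(n))
    for t in ("rack","shelf_a_mid","tin","jar","tub","tape","pasta_pack"):
        for d in masks_of(n,t): print(n,t,round(d["p"],2),d["rect"])
print(get_obs()["time_s"])
E
```

```text
pics
{'time_s': 0.0, 'joints': array([-1.35800570e+00,  4.23855334e-01,  1.63069280e+00, -4.86994378e-06,
        1.08857623e+00, -1.89929236e-02]), 'qd': array([-6.90272179e-04, -1.21059298e-03,  3.09307284e-05, -3.92583867e-04,
        8.23716244e-04, -1.70495796e-04]), 'effort': array([ 2.62773669e-03, -5.57381451e+01, -2.81742096e+01,  1.16531319e-04,
        7.44458725e-03,  1.76512083e-05]), 'position': array([ 0.14354149, -0.60800932,  0.40393533]), 'tool_rot': array([-3.14006114e+00, -2.47795209e-05,  2.31785788e-01]), 'contact_force': array([-0.18119226,  0.05374002, -0.52995284]), 'wrist_torque': array([-0.03072679,  0.0249028 ,  0.03949805]), 'opening': 0.08579759376682523}
scene {'intrinsics': array([[478.16614126,   0.        , 317.02433638],
       [  0.        , 478.16614126, 236.60857341],
       [  0.        ,   0.        ,   1.        ]]), 'rvec': array([ 2.06377757,  0.58843896, -0.32751241]), 'tvec': array([-0.5009231 , -0.04770386,  1.18135717])}
scene rack 0.93 [242.9, 202.7, 377.0, 347.3]
scene shelf_a_mid 0.75 [289.5, 179.0, 380.9, 230.7]
scene tin 0.73 [240.5
[... 904 characters left out ...]
 [395.8, 135.2, 448.2, 194.7]
top tape 0.77 [320.6, 321.4, 372.4, 372.5]
top tape 0.56 [108.2, 269.9, 205.4, 383.6]
top pasta_pack 0.87 [262.0, 142.1, 352.9, 182.9]
wrist {'intrinsics': array([[337.45689447,   0.        , 319.61594621],
       [  0.        , 337.45689447, 240.28043416],
       [  0.        ,   0.        ,   1.        ]]), 'T_tool_cam': array([[-4.15383038e-04, -9.59675097e-01, -2.81111251e-01,
         7.11594991e-02],
       [ 9.99999733e-01, -5.67659869e-04,  4.60266577e-04,
        -8.68341899e-04],
       [-6.01281948e-04, -2.81110984e-01,  9.59675077e-01,
         2.94576832e-02],
       [ 0.00000000e+00,  0.00000000e+00,  0.00000000e+00,
         1.00000000e+00]])}
1.2
```

View pics/scene0.png

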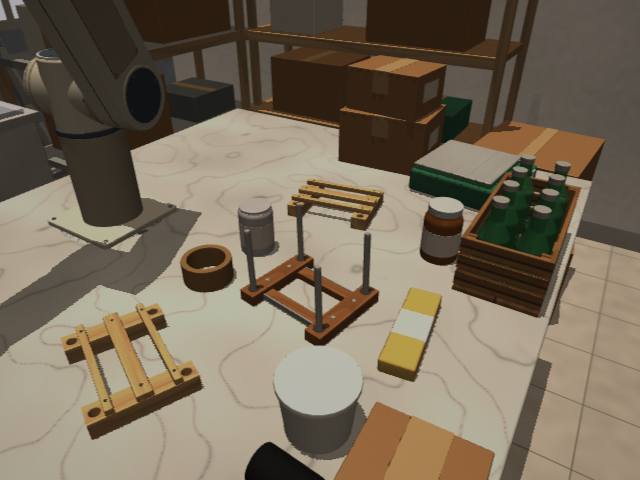

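View pics/top0.png

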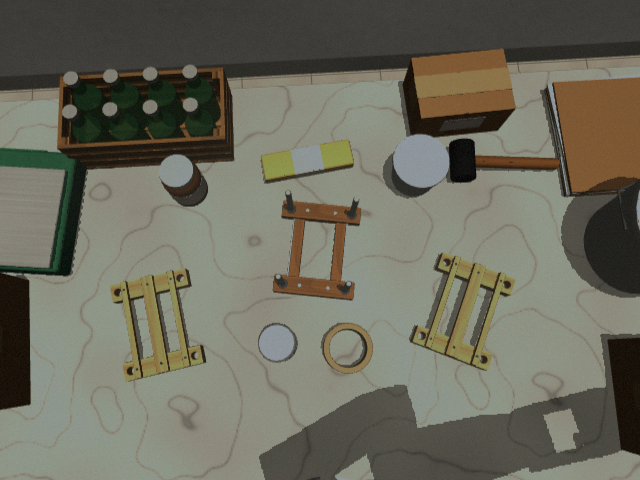

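View pics/wrist0.png

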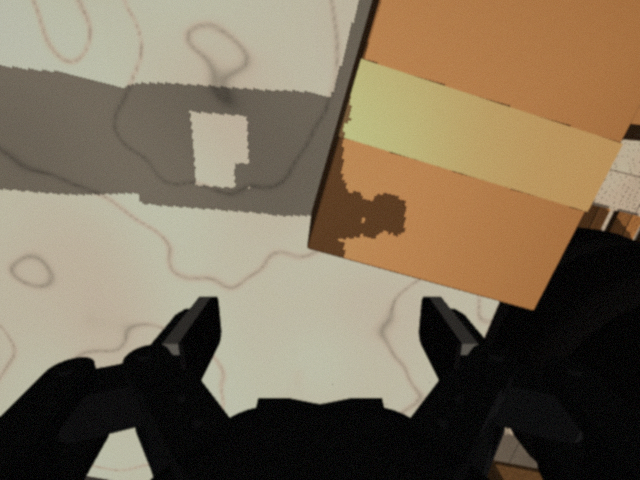

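The scene and top views show the rack at about (317,248) in the top view, one shelf at (157,323) and the other at (463,310). The tin is at (277,342), the tape at (347,347), the tub at (420,162), and there is also a mallet. I'll zoom in for precise points.

Run:
```python
import cv2,numpy as np
im=cv2.imread("pics/top0.png")
a=[(100,255),(405,240),(262,180)]
t=[]
for x,y in a:
    c=cv2.resize(im[y:y+135,x:x+115],None,fx=2.3*2,fy=2.3*2,interpolation=cv2.INTER_CUBIC); t.append(c)
for i,c in enumerate(t):
    c=cv2.resize(c,(511,600)); print(c.shape); cv2.imwrite(f"pics/z{i}.png",c)
```

```text
(600, 511, 3)
(600, 511, 3)
(600, 511, 3)
```

View pics/z0.png

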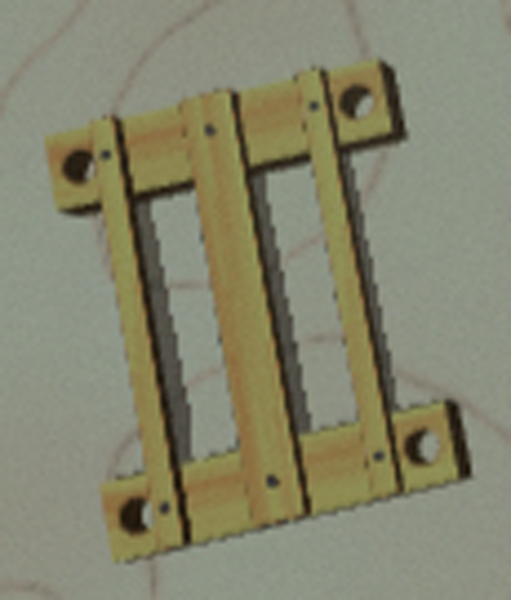

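View pics/z1.png

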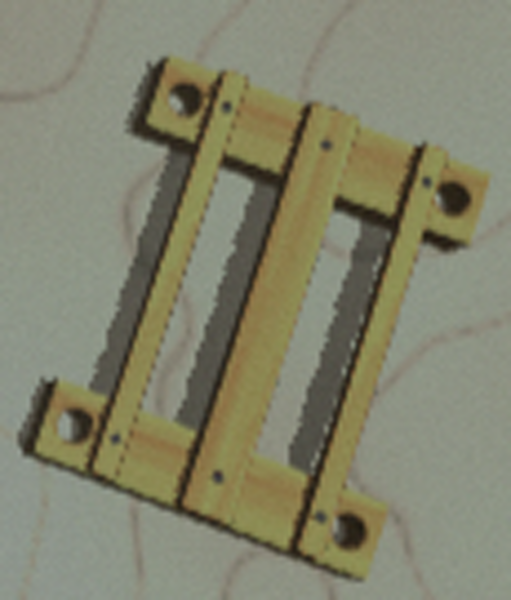

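View pics/z2.png

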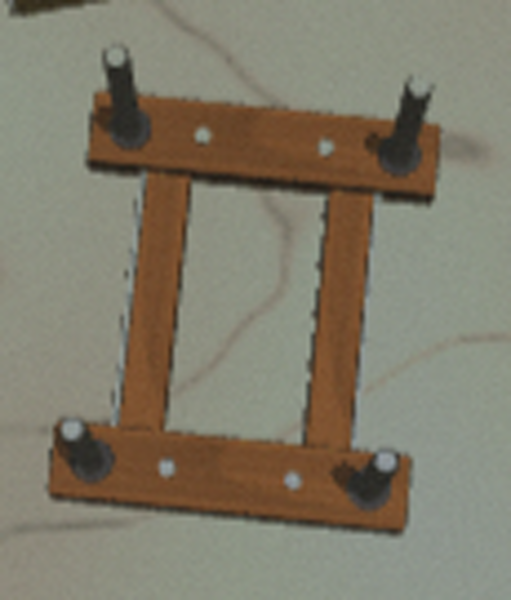

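```bash
cat > h.py <<'E'
import numpy as np, cv2
from scipy.optimize import least_squares
from cell import *
def proj(cam,P):
    m=camera_model(cam); return cv2.projectPoints(np.asarray(P,float).reshape(-1,1,3),m["rvec"],m["tvec"],m["intrinsics"],None)[0].reshape(-1,2)
def unproj(cam,uv,z):
    m=camera_model(cam);R=cv2.Rodrigues(m["rvec"])[0];C=-R.T@m["tvec"]
    d=(np.c_[np.asarray(uv,float),np.ones(len(uv))]@np.linalg.inv(m["intrinsics"]).T)@R
    return C+d*((z-C[2])/d[:,2])[:,None]
def zz(off,p): return np.array(off)+(np.array(p,float)+.5)/4.444-.5
L=np.array([(sx*.082,sy*.066) for sx in(1,-1) for sy in(1,-1)])
def pose(P):
    # P 4 pts xy matched as rectangle; order-free
    c=P.mean(0); best=None
    for y0 in np.arange(-np.pi/2,np.pi/2,.05):
        def f(q):
            R=np.array([[np.cos(q[2]),-np.sin(q[2])],[np.sin(q[2]),np.cos(q[2])]]);M=L@R.T+q[:2]
            D=np.linalg.norm(M[:,None]-P[None],axis=2);j=D.argmin(0);return (M[j]-P).ravel()
        r=least_squares(f,[*c,y0])
        if best is None or r.cost<best.cost-1e-12: best=r
    return best.x,np.round(best.fun.reshape(4,2)*1e3,1)
E
python3 - <<'E'
from h import *
np.set_printoptions(precision=4,suppress=True)
for n,o,p,z in (("shL",(100,255),[(77,166),(357,101),(135,514),(423,445)],.030),
 ("shR",(405,240),[(185,100),(452,198),(75,425),(348,530)],.030),
 ("tips",(262,180),[(117,57),(420,88),(72,430),(387,461)],.150),
 ("bases",(262,180),[(130,128),(402,155),(92,458),(371,485)],.024)):
    P=unproj("top",zz(o,p),z)[:,:2]; print(n,*pose(P))
for n,uv,z in (("tin",(278,343),.108),("tape",(347,348),.048),("jar",(177,170),.125),("tub",(421,161),.095),("mallethead",(462,160),.05)): print(n,unproj("top",[uv],z))
E
```

```text
shL [0.4447 0.3294 0.1742] [[ 0.1 -0.8]
 [ 0.3  0.6]
 [-0.3 -0.6]
 [-0.2  0.8]]
shR [ 0.4331 -0.3088 -0.4281] [[ 0.6 -0.1]
 [ 0.  -0.1]
 [-0.3  0.3]
 [-0.3 -0.1]]
tips [ 0.5776 -0.0131 -0.1643] [[ 0.   0.1]
 [ 0.4 -0.2]
 [-0.  -0.2]
 [-0.5  0.3]]
bases [ 0.5827 -0.0141 -0.1634] [[ 0.6 -0.5]
 [ 0.9  0.5]
 [-0.5 -0.3]
 [-1.   0.3]]
tin [[0.3866 0.074  0.108 ]]
tape [[ 0.3698 -0.0596  0.048 ]]
jar [[0.7377 0.2577 0.125 ]]
tub [[ 0.7378 -0.237   0.095 ]]
mallethead [[ 0.7516 -0.3363  0.05  ]]
```

```bash
cat >> h.py <<'E'
def togo(x,y,z,yaw):
    o=get_obs();p=o["position"];w=o["tool_rot"][2]
    from scipy.spatial.transform import Rotation as Ro
    R=Ro.from_euler("xyz",o["tool_rot"]).as_matrix()
    print("t",o["time_s"],"pos",p.round(4),"rpy",o["tool_rot"].round(4),"F",o["contact_force"].round(1),"open",round(o["opening"],4))
    print("tool shift cm",(R.T@(np.array([x,y,z])-p)*100).round(2),"turn",round(-(yaw-w),3))
E
python3 -c "
from h import *
togo(.4331,-.3088,.33,-.428)"
python3 -m handwheel '[5,-3.2,0,0, 5,-3.2,0,0, 5,-3.2,0,0, 5,-3.2,0,0, 5,-3.2,0,0, 5,-3.2,0,0, 5,-3.2,0,0, 0,0,2,0.16, 0,0,2,0.16, 0,0,2,0.16]' 0.5 60
python3 -m handwheel '[0,0,1,0.16, 0,0,0,0.02, 0,0,0,0]'
python3 - <<'E'
from h import *
togo(.4331,-.3088,.33,-.428)
cv2.imwrite("pics/w1.png",grab_frame("wrist"))
E
```

```text
t 1.2 pos [ 0.1436 -0.6083  0.4047] rpy [ 3.1416 -0.      0.2318] F [ 0.3 -0.9 -0. ] open 0.0856
tool shift cm [ 35.05 -22.5    7.47] turn 0.66
time_s: 2.45
position: [0.4331, -0.3096, 0.3443]
tool_rot: [3.141, -0.0, -0.253]
contact_force: [0.9, -0.1, -0.4]
opening: 0.0427
time_s: 2.82
position: [0.433, -0.31, 0.3352]
tool_rot: [3.141, -0.001, -0.426]
contact_force: [-0.2, 0.1, -0.2]
opening: 0.0428
t 2.825 pos [ 0.433  -0.31    0.3352] rpy [ 3.1414e+00 -7.0000e-04 -4.2560e-01] F [-0.2  0.1 -0.2] open 0.0428
tool shift cm [-0.04 -0.12  0.52] turn 0.002
```

View pics/w1.png

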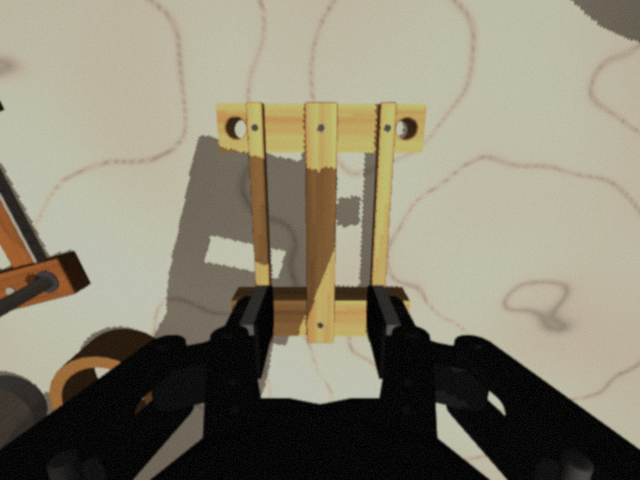

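The wrist view shows the shelf straight ahead, with its far holes at (236,128) and (406,128) and the middle slat centred at column 320. I'll check this against the top-view pose.

```bash
cat >> h.py <<'E'
def wun(uv,z,pos,rpy):
    from scipy.spatial.transform import Rotation as Ro
    R=Ro.from_euler("xyz",rpy).as_matrix();m=camera_model("wrist");T=m["T_tool_cam"]
    d=(np.c_[np.asarray(uv,float),np.ones(len(uv))]@np.linalg.inv(m["intrinsics"]).T)@T[:3,:3].T@R.T
    C=np.array(pos)+R@T[:3,3]
    return C+d*((z-C[2])/d[:,2])[:,None]
E
python3 - <<'E'
from h import *
o=get_obs()
P=wun([(236,128),(406,128)],.030,o["position"],o["tool_rot"]);print(P)
a=-.427;x=np.array([np.cos(a),np.sin(a)]);m=P.mean(0)[:2];print("centre",m-.082*x, "spacing",np.linalg.norm(P[0]-P[1]),"yaw",np.arctan2(*(P[0]-P[1])[:2][::-1])-np.pi/2)
togo(.4331,-.3088,.191,-.428)
E
```

```text
[[ 0.53385764 -0.28415422  0.03      ]
 [ 0.47928051 -0.40435561  0.03      ]]
centre [ 0.43193167 -0.31029527] spacing 0.13201151332630687 yaw -0.4262146618980682
t 2.875 pos [ 0.433  -0.31    0.3354] rpy [ 3.1414e+00 -1.1000e-03 -4.2580e-01] F [-0.1 -0.3 -0.1] open 0.043
tool shift cm [-0.06 -0.12 14.44] turn 0.002
```

```bash
python3 -m handwheel '[0,0,3,0, 0,0,3,0, 0,0,3,0, 0,0,2,0, 0,0,1.5,0, 0,0,1,0, 0,0,0.9,0, 0,0,0,0]'
python3 -m handwheel '[0,0,0,0, 0,0,0,0, 0,0,0,0, 0,0,0,0]' 1 60
```

```text
time_s: 3.88
position: [0.4327, -0.3098, 0.1904]
tool_rot: [-3.141, 0.0, -0.428]
contact_force: [0.1, -0.1, 0.6]
opening: 0.0426
time_s: 4.38
position: [0.433, -0.31, 0.1914]
tool_rot: [3.141, -0.001, -0.428]
contact_force: [-0.4, 0.5, 5.7]
opening: 0.0228
```

```bash
python3 -m handwheel '[0,0,-0.5,0, 0,0,-1.5,0, 0,0,-2.5,0, 0,0,-3,0, 0,0,-3,0, 0,0,-3,0, 0,0,-3,0, 0,0,-2,0, 0,0,-1,0, 0,0,0,0]'
python3 - <<'E'
from h import *
togo(.5776,-.0131,.385,-.164)
cv2.imwrite("pics/w2.png",grab_frame("wrist"))
E
```

```text
time_s: 5.62
position: [0.4326, -0.3098, 0.3863]
tool_rot: [3.141, -0.001, -0.428]
contact_force: [1.1, -0.5, -5.3]
opening: 0.0223
t 5.625 pos [ 0.4326 -0.3098  0.3863] rpy [ 3.1414e+00 -1.0000e-03 -4.2820e-01] F [ 1.1 -0.5 -5.3] open 0.0223
tool shift cm [  0.87 -33.01   0.12] turn -0.264
```

View pics/w2.png

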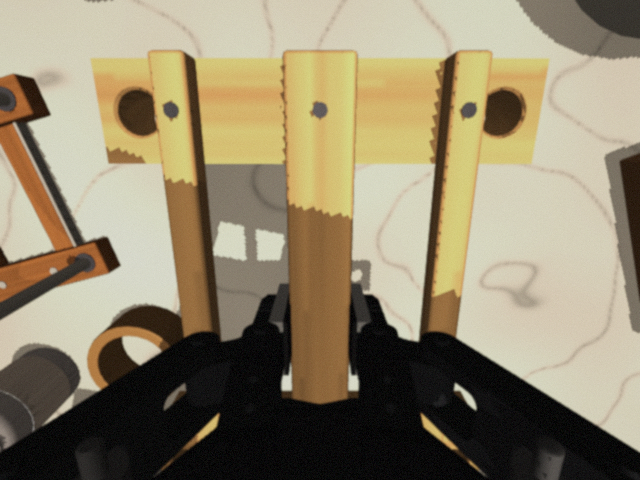

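```bash
python3 - <<'E'
from h import *
P=wun([(137,111),(503,112)],-.161,[0,0,0],[np.pi,0,0]);print(P,P.mean(0)[0]-.082)
E
python3 -m handwheel '[0,-2,0,0, 0.1,-5,0,-0.05, 0.1,-5,0,-0.05, 0.1,-5,0,-0.05, 0,-5,0,-0.05, 0,-5,0,-0.06, 0,-2.5,0,0, 0,-1,0,0, 0,0,0,0, 0,0,0,0]'
python3 - <<'E'
from h import *
togo(.5776,-.0131,.385,-.164)
E
```

```text
[[ 0.08142294  0.06712751 -0.161     ]
 [ 0.08103057 -0.0665923  -0.161     ]] -0.0007732474522110094
time_s: 6.92
position: [0.5299, -0.0228, 0.3854]
tool_rot: [3.141, 0.001, -0.169]
contact_force: [-0.0, -0.1, -4.1]
opening: 0.0227
t 6.925 pos [ 0.5299 -0.0228  0.3854] rpy [ 3.1413e+00  6.0000e-04 -1.6890e-01] F [-0.  -0.1 -4.1] open 0.0227
tool shift cm [ 4.54 -1.76  0.04] turn -0.005
```

```bash
python3 -m handwheel '[2.3,-0.9,0,-0.005, 1.6,-0.6,0,0, 0.7,-0.25,0,0, 0,0,0,0, 0,0,0,0]'
python3 - <<'E'
from h import *
togo(.5776,-.0131,.385,-.164)
cv2.imwrite("pics/w3.png",grab_frame("wrist"))
im=grab_frame("top");cv2.imwrite("pics/t3.png",cv2.resize(im[160:310,235:395],None,fx=4,fy=4,interpolation=cv2.INTER_CUBIC))
im=grab_frame("scene");cv2.imwrite("pics/s3.png",cv2.resize(im[150:350,200:400],None,fx=3,fy=3,interpolation=cv2.INTER_CUBIC))
E
```

```text
time_s: 7.55
position: [0.5778, -0.0127, 0.3854]
tool_rot: [3.141, 0.001, -0.163]
contact_force: [-0.0, -0.0, -4.3]
opening: 0.0232
t 7.55 pos [ 0.5778 -0.0127  0.3854] rpy [ 3.1414e+00  1.1000e-03 -1.6340e-01] F [-0.  -0.  -4.3] open 0.0232
tool shift cm [-0.01  0.05  0.04] turn 0.001
```

View pics/w3.png

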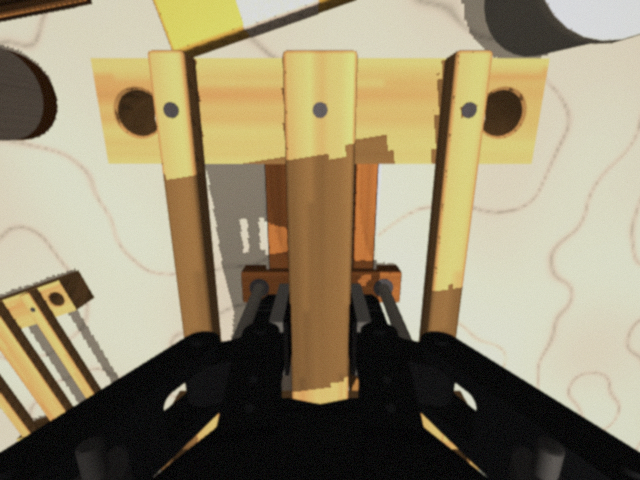

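View pics/s3.png

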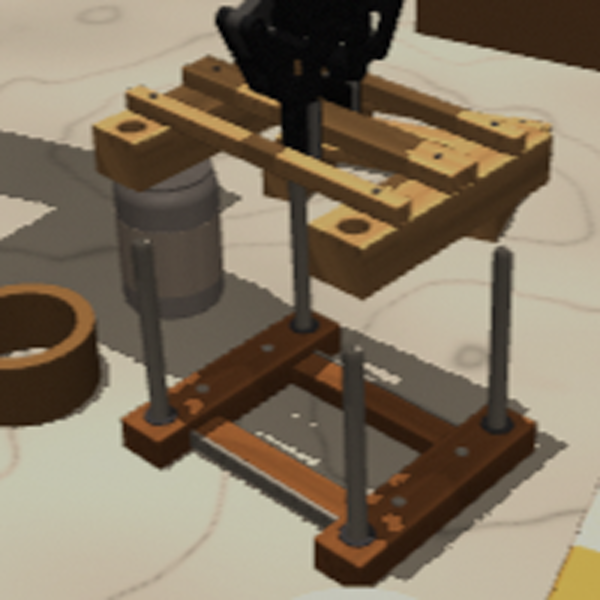

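View pics/t3.png

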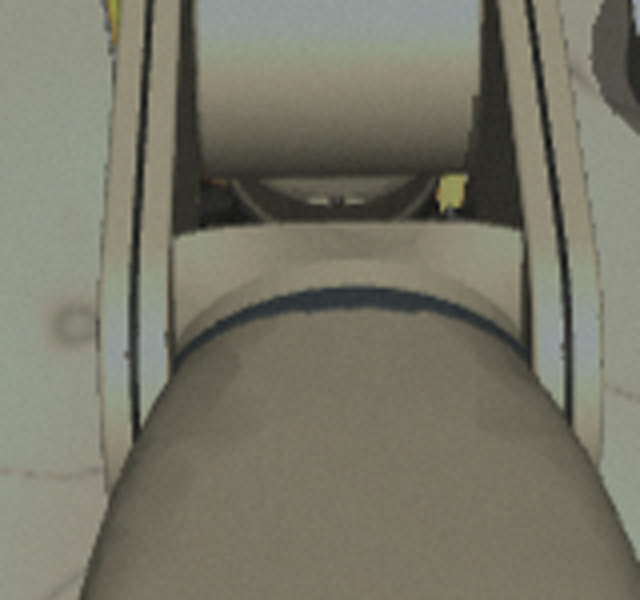

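Run:
```python
from h import *
np.set_printoptions(precision=4,suppress=True)
f=lambda p: np.array([200,150])+(np.array(p,float)+.5)/3-.5
t=unproj("scene",f([(143,242),(352,349),(502,251)]),.15); h=unproj("scene",f([(131,127),(355,227)]),.2244)
a=-.164;R=np.array([[np.cos(a),np.sin(a)],[-np.sin(a),np.cos(a)]])
c=np.array([.5776,-.0131])
print("tips rackframe",(t[:,:2]-c)@R.T);print("holes",(h[:,:2]-c)@R.T)
```

```text
tips rackframe [[-0.0825 -0.065 ]
 [ 0.0803 -0.0654]
 [ 0.0813  0.065 ]]
holes [[-0.0839 -0.0649]
 [ 0.0822 -0.0652]]
```

The scene view shows the shelf squarely over the posts. Its holes and the post tips agree within about 1 to 2 mm. I'll feel my way down from here.

```bash
python3 -m handwheel '[0,0,1.5,0, 0,0,1.3,0, 0,0,0.8,0, 0,0,0.3,0, 0,0,0.2,0, 0,0,0.2,0, 0,0,0,0]'
python3 -m handwheel '[0,0,0.15,0, 0,0,0.15,0, 0,0,0,0]'
python3 -m handwheel '[0,0,0.15,0, 0,0,0.15,0, 0,0,0,0]'
```

```text
time_s: 8.57
position: [0.5784, -0.0125, 0.3428]
tool_rot: [-3.142, -0.0, -0.163]
contact_force: [0.8, -0.2, -4.4]
opening: 0.0228
time_s: 8.95
position: [0.5783, -0.0125, 0.3396]
tool_rot: [3.142, 0.0, -0.163]
contact_force: [0.7, -0.6, -4.3]
opening: 0.0225
time_s: 9.32
position: [0.5783, -0.0125, 0.3365]
tool_rot: [3.142, 0.0, -0.163]
contact_force: [0.3, 0.0, -4.2]
opening: 0.023
```

```bash
python3 -m handwheel '[0.01,0,0.3,0, 0.02,0,0.4,0, 0.02,0,0.4,0, 0.02,0,0.4,0, 0,0,0,0]'
python3 -m handwheel '[0.02,0,0.5,0, 0.02,0,0.5,0, 0.02,0,0.5,0, 0.02,0,0.5,0, 0,0,0,0]'
python3 - <<'E'
from h import *
im=grab_frame("scene");cv2.imwrite("pics/s4.png",cv2.resize(im[150:350,200:400],None,fx=3,fy=3,interpolation=cv2.INTER_CUBIC))
E
```

```text
time_s: 9.95
position: [0.5789, -0.0126, 0.3212]
tool_rot: [3.141, 0.001, -0.163]
contact_force: [0.1, 0.4, -5.0]
opening: 0.0228
time_s: 10.58
position: [0.5797, -0.0127, 0.3012]
tool_rot: [-3.142, 0.001, -0.163]
contact_force: [-0.1, 0.5, -3.8]
opening: 0.0231
```

View pics/s4.png

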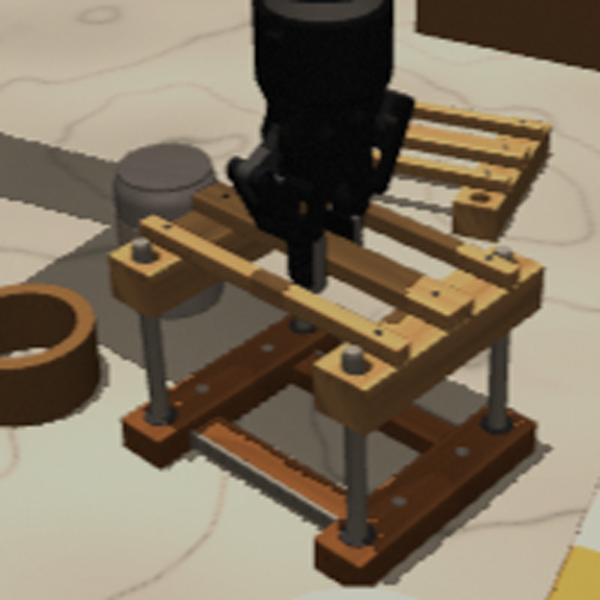

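The posts come up through the visible holes and there is almost no side force. I'll continue down.

```bash
python3 -m handwheel '[0.03,0,0.8,0, 0.03,0,0.8,0, 0.03,0,0.8,0, 0.03,0,0.8,0, 0.02,0,0.4,0, 0,0,0,0]'
python3 -m handwheel '[0.03,0,0.8,0, 0.03,0,0.8,0, 0.03,0,0.8,0, 0.03,0,0.7,0, 0.02,0,0.4,0, 0,0,0,0]'
```

```text
time_s: 11.38
position: [0.5811, -0.013, 0.2651]
tool_rot: [3.142, 0.001, -0.163]
contact_force: [-1.8, -2.0, -5.5]
opening: 0.0229
time_s: 12.12
position: [0.5823, -0.0133, 0.2299]
tool_rot: [3.141, 0.001, -0.163]
contact_force: [-3.0, -3.2, -7.1]
opening: 0.0228
```

```bash
python3 -m handwheel '[-0.05,0.1,0,0, 0,0,0,0]'
python3 -m handwheel '[0,0.05,0.4,0, 0,0,0.4,0, 0,0,0.3,0, 0,0,0,0]'
python3 -m handwheel '[0,0,0.15,0, 0,0,0.15,0, 0,0,0,0]'
```

```text
time_s: 12.38
position: [0.5822, -0.014, 0.2309]
tool_rot: [-3.141, -0.001, -0.163]
contact_force: [-1.9, -0.6, -5.6]
opening: 0.0227
time_s: 12.88
position: [0.582, -0.0146, 0.2195]
tool_rot: [-3.142, 0.0, -0.163]
contact_force: [0.2, 0.6, -5.2]
opening: 0.0229
time_s: 13.25
position: [0.5818, -0.0146, 0.2166]
tool_rot: [3.142, 0.0, -0.163]
contact_force: [0.5, 0.1, -4.1]
opening: 0.0231
```

```bash
python3 -m handwheel '[0,0,0.1,0, 0,0,0.1,0, 0,0,0,0]'
python3 -m handwheel '[0,0,0.05,0, 0,0,0.05,0, 0,0,0,0]'
```

```text
time_s: 13.62
position: [0.5819, -0.0146, 0.2154]
tool_rot: [-3.142, -0.0, -0.163]
contact_force: [-3.1, 0.4, 4.4]
opening: 0.0231
time_s: 14.0
position: [0.5819, -0.0146, 0.2153]
tool_rot: [-3.142, -0.0, -0.163]
contact_force: [-6.8, 0.4, 15.3]
opening: 0.0228
```

The upward force shows it has seated. I'll check, then release.

```bash
python3 -m handwheel '[0,0,-0.1,0, 0,0,0,0, 0,0,0,0]' 0.5
python3 -m handwheel '[0,0,0,0, 0,0,0,0]'
python3 - <<'E'
from h import *
im=grab_frame("scene");cv2.imwrite("pics/s5.png",cv2.resize(im[150:350,200:400],None,fx=3,fy=3,interpolation=cv2.INTER_CUBIC))
E
```

```text
time_s: 14.38
position: [0.582, -0.0146, 0.2146]
tool_rot: [-3.142, -0.0, -0.163]
contact_force: [0.5, -0.1, -0.0]
opening: 0.0425
time_s: 14.62
position: [0.5819, -0.0146, 0.2146]
tool_rot: [-3.142, 0.0, -0.163]
contact_force: [0.3, 0.0, 0.1]
opening: 0.0428
```

View pics/s5.png

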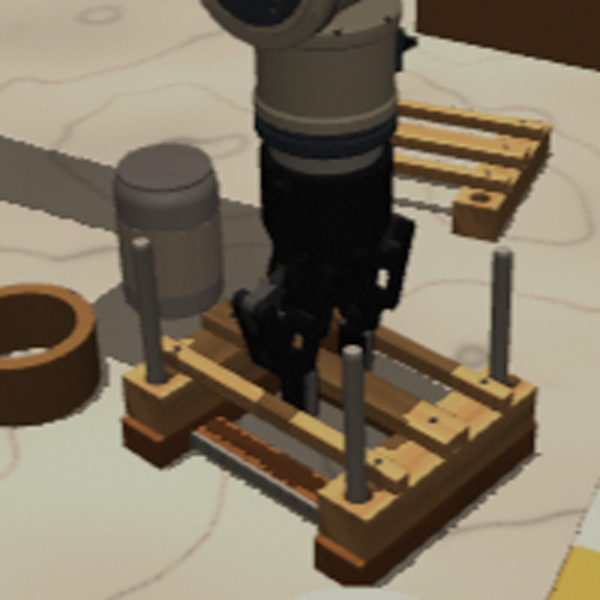

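The first shelf lies flat on the foot bars with all posts through. Next I'll go up and across to the other shelf.

```bash
python3 -m handwheel '[0,0,-1,0, 0,0,-2.5,0, 0,0,-3,0, 0,0,-3,0, 0,0,-3,0, 0,0,-3,0, 0,0,-1,0, 0,0,0,0]'
python3 - <<'E'
from h import *
im=grab_frame("top");cv2.imwrite("pics/t5f.png",im)
togo(.4447,.3294,.335,.174)
E
```

```text
time_s: 15.68
position: [0.5818, -0.0146, 0.3802]
tool_rot: [-3.141, -0.001, -0.163]
contact_force: [-1.0, 0.1, -0.5]
opening: 0.0425
t 15.725 pos [ 0.5816 -0.0146  0.3793] rpy [ 3.1416e+00  5.0000e-04 -1.6320e-01] F [-0.9 -0.1 -0.2] open 0.0428
tool shift cm [-19.09 -31.72   4.43] turn -0.337
```

```bash
python3 -m handwheel '[-2.73,-4.53,0,0, -2.73,-4.53,0,0, -2.73,-4.53,0,0, -2.73,-4.53,0,0, -2.73,-4.53,0,0, -2.73,-4.53,0,0, -2.73,-4.53,0,0, 0,0,1.5,-0.12, 0,0,1.5,-0.12, 0,0,1.4,-0.1]'
python3 -m handwheel '[0,0,0,0, 0,0,0,0]'
python3 - <<'E'
from h import *
togo(.4447,.3294,.335,.174)
cv2.imwrite("pics/w6.png",grab_frame("wrist"))
im=grab_frame("top");cv2.imwrite("pics/t6f.png",im)
cv2.imwrite("pics/t6.png",cv2.resize(cv2.resize(im[180:315,262:377],None,fx=4.6,fy=4.6,interpolation=cv2.INTER_CUBIC),(511,600)))
E
```

```text
time_s: 16.98
position: [0.4442, 0.3293, 0.3336]
tool_rot: [3.14, 0.003, 0.181]
contact_force: [0.1, -0.5, 0.2]
opening: 0.0422
time_s: 17.23
position: [0.4449, 0.3292, 0.3354]
tool_rot: [3.141, 0.001, 0.175]
contact_force: [-0.3, 0.3, 0.0]
opening: 0.0426
t 17.225 pos [0.4449 0.3292 0.3354] rpy [3.1412e+00 9.0000e-04 1.7470e-01] F [-0.3  0.3  0. ] open 0.0426
tool shift cm [-0.01 -0.02  0.04] turn 0.001
```

View pics/w6.png

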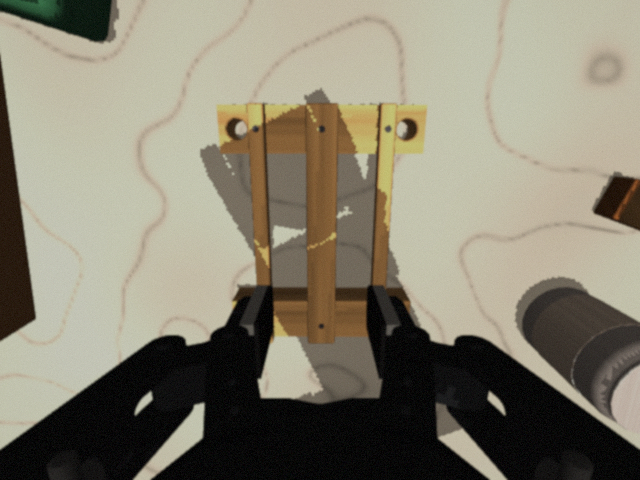

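View pics/t6.png

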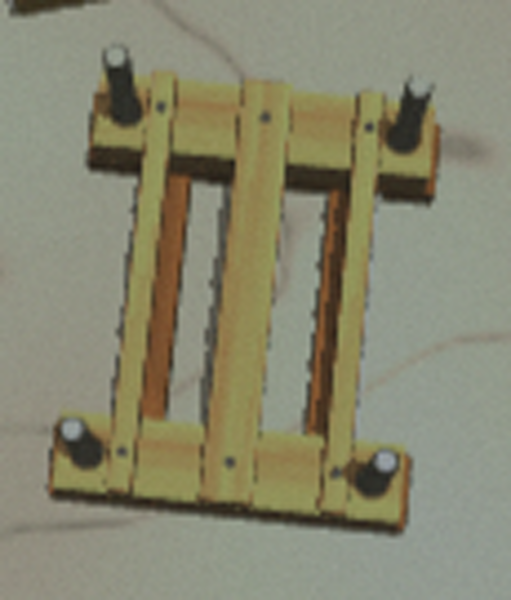

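The wrist view shows the second shelf aligned as the first was, with its holes at (236,129) and (407,129). The top view shows the post tips unmoved.

```bash
python3 -m handwheel '[-0.05,0,3,0, 0,0,3,0, 0,0,3,0, 0,0,2,0, 0,0,1.5,0, 0,0,1,0, 0,0,0.9,0, 0,0,0,0]'
python3 -m handwheel '[0,0,0,0, 0,0,0,0, 0,0,0,0, 0,0,0,0]' 1 60
python3 -m handwheel '[0,0,-0.5,0, 0,0,-1.5,0, 0,0,-2.5,0, 0,0,-3,0, 0,0,-3,0, 0,0,-3,0, 0,0,-3,0, 0,0,-2,0, 0,0,-1,0, 0,0,0,0]'
python3 - <<'E'
from h import *
togo(.5776,-.0135,.385,-.164)
cv2.imwrite("pics/w7.png",grab_frame("wrist"))
E
```

```text
time_s: 18.32
position: [0.4443, 0.3292, 0.1914]
tool_rot: [3.141, 0.001, 0.177]
contact_force: [0.0, 0.1, -0.3]
opening: 0.0427
time_s: 18.82
position: [0.4446, 0.3293, 0.1924]
tool_rot: [-3.141, -0.001, 0.177]
contact_force: [0.6, -0.9, 5.7]
opening: 0.0226
time_s: 20.08
position: [0.4442, 0.3292, 0.3874]
tool_rot: [-3.141, -0.001, 0.177]
contact_force: [-0.2, 0.5, -3.1]
opening: 0.0227
t 20.075 pos [0.4442 0.3292 0.3874] rpy [-3.1411e+00 -1.0000e-03  1.7680e-01] F [-0.2  0.5 -3.1] open 0.0227
tool shift cm [ 7.1  36.08  0.23] turn 0.341
```

View pics/w7.png

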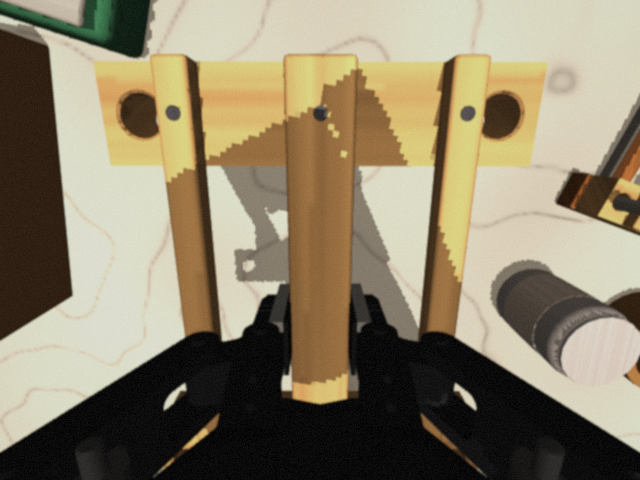

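```bash
python3 - <<'E'
from h import *
P=wun([(139,114),(502,116)],-.1625,[0,0,0],[np.pi,0,0]);print(P,P.mean(0)[0]-.082)
E
python3 -m handwheel '[0,2,0,0, 1,5,0,0.05, 1,5,0,0.06, 1,5,0,0.06, 1,5,0,0.06, 1,5,0,0.06, 1,3,0,0.05, 0,1.5,0,0, 0,0,0,0, 0,0,0,0]'
python3 - <<'E'
from h import *
togo(.5776,-.0135,.385,-.164)
E
```

```text
[[ 0.08088746  0.06761775 -0.1625    ]
 [ 0.08014086 -0.06688305 -0.1625    ]] -0.001485842905373902
time_s: 21.38
position: [0.5175, 0.019, 0.3865]
tool_rot: [-3.141, 0.001, -0.162]
contact_force: [-0.3, 0.8, -2.7]
opening: 0.0227
t 21.375 pos [0.5175 0.019  0.3865] rpy [-3.1414e+00  6.0000e-04 -1.6220e-01] F [-0.3  0.8 -2.7] open 0.0227
tool shift cm [6.45 2.24 0.14] turn 0.002
```

```bash
python3 -m handwheel '[2.4,0.8,0,0, 2.4,0.8,0,0, 1.3,0.4,0,0, 0.45,0.2,0,0, 0,0,0,0, 0,0,0,0]'
python3 - <<'E'
from h import *
togo(.5788,-.0133,.385,-.164)
im=grab_frame("scene");cv2.imwrite("pics/s8.png",cv2.resize(im[150:350,200:400],None,fx=3,fy=3,interpolation=cv2.INTER_CUBIC))
E
```

```text
time_s: 22.12
position: [0.5783, -0.0135, 0.3866]
tool_rot: [-3.142, 0.001, -0.163]
contact_force: [-0.9, 0.3, -3.4]
opening: 0.0229
t 22.125 pos [ 0.5783 -0.0135  0.3866] rpy [-3.1416e+00  8.0000e-04 -1.6280e-01] F [-0.9  0.3 -3.4] open 0.0229
tool shift cm [ 0.04 -0.03  0.16] turn 0.001
```

View pics/s8.png

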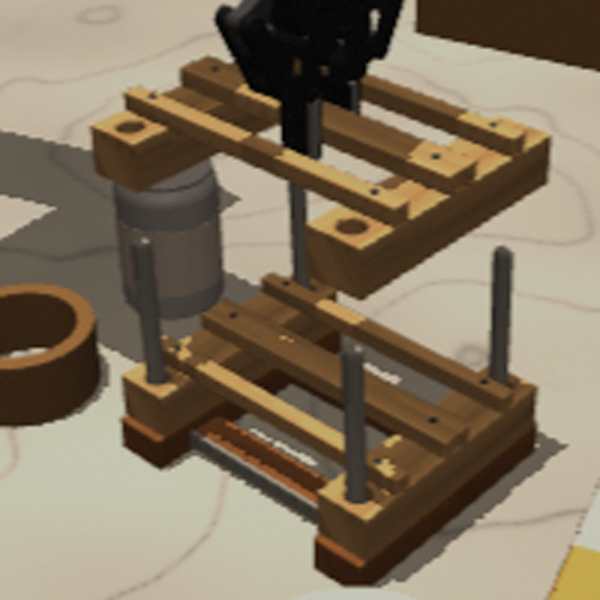

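```bash
python3 -m handwheel '[0.05,-0.05,1.5,0, 0,0,1.5,0, 0,0,0.8,0, 0,0,0.3,0, 0,0,0.2,0, 0,0,0.1,0, 0,0,0,0]'
python3 -m handwheel '[0,0,0.15,0, 0,0,0.15,0, 0,0,0,0]'
python3 -m handwheel '[0,0,0.15,0, 0,0,0.15,0, 0,0,0,0]'
```

```text
time_s: 23.05
position: [0.5795, -0.0135, 0.343]
tool_rot: [-3.142, -0.0, -0.163]
contact_force: [-0.9, 0.2, -3.9]
opening: 0.023
time_s: 23.42
position: [0.5794, -0.0135, 0.3396]
tool_rot: [3.142, 0.0, -0.163]
contact_force: [-1.6, 0.3, -3.5]
opening: 0.023
time_s: 23.8
position: [0.5794, -0.0135, 0.3365]
tool_rot: [-3.142, 0.0, -0.163]
contact_force: [0.7, -0.1, -2.7]
opening: 0.0229
```

```bash
python3 -m handwheel '[0.01,0,0.3,0, 0.01,0,0.3,0, 0.01,0,0.3,0, 0,0,0,0]'
python3 -m handwheel '[0.02,0,0.5,0, 0.02,0,0.5,0, 0.02,0,0.5,0, 0.02,0,0.5,0, 0,0,0,0]'
python3 - <<'E'
from h import *
im=grab_frame("scene");cv2.imwrite("pics/s9.png",cv2.resize(im[150:350,200:400],None,fx=3,fy=3,interpolation=cv2.INTER_CUBIC))
E
```

```text
time_s: 24.3
position: [0.5797, -0.0136, 0.3274]
tool_rot: [3.142, 0.001, -0.163]
contact_force: [-0.9, -0.4, -3.0]
opening: 0.0228
time_s: 24.92
position: [0.5804, -0.0137, 0.3072]
tool_rot: [3.141, 0.001, -0.163]
contact_force: [-0.8, 0.4, -3.5]
opening: 0.0226
```

View pics/s9.png

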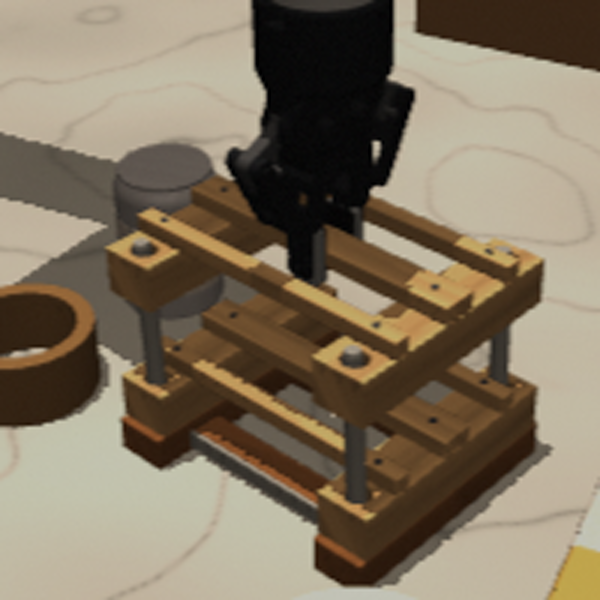

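The second shelf is threaded on the posts and level. I'll continue down.

```bash
python3 -m handwheel '[0.02,0,0.6,0, 0.02,0,0.6,0, 0.02,0,0.6,0, 0.02,0,0.6,0, 0.02,0,0.4,0, 0,0,0,0]'
python3 -m handwheel '[0.01,0.03,0.4,0, 0.01,0.03,0.4,0, 0.01,0,0.3,0, 0.01,0,0.3,0, 0,0,0,0]'
python3 -m handwheel '[0,0,0.15,0, 0,0,0.15,0, 0,0,0,0]'
```

```text
time_s: 25.72
position: [0.5815, -0.0139, 0.2793]
tool_rot: [3.142, 0.001, -0.163]
contact_force: [-0.2, -0.5, -3.9]
opening: 0.0231
time_s: 26.35
position: [0.5818, -0.0145, 0.2654]
tool_rot: [3.142, 0.0, -0.163]
contact_force: [-0.6, 0.1, -3.9]
opening: 0.0232
time_s: 26.72
position: [0.5818, -0.0145, 0.2626]
tool_rot: [-3.142, 0.0, -0.163]
contact_force: [1.3, -0.3, -3.1]
opening: 0.023
```

```bash
python3 -m handwheel '[0,0,0.15,0, 0,0,0.1,0, 0,0,0,0]'
python3 -m handwheel '[0,0,0.1,0, 0,0,0.05,0, 0,0,0,0]'
```

```text
time_s: 27.1
position: [0.5818, -0.0145, 0.2601]
tool_rot: [3.142, 0.0, -0.163]
contact_force: [-0.1, -0.4, -4.0]
opening: 0.0228
time_s: 27.48
position: [0.5818, -0.0145, 0.2587]
tool_rot: [3.142, 0.0, -0.163]
contact_force: [0.5, -0.8, -3.9]
opening: 0.0228
```

```bash
python3 -m handwheel '[0,0,0.08,0, 0,0,0.06,0, 0,0,0,0]'
python3 -m handwheel '[0,0,0.05,0, 0,0,0.05,0, 0,0,0,0]'
```

```text
time_s: 27.85
position: [0.5819, -0.0145, 0.2584]
tool_rot: [-3.142, -0.0, -0.163]
contact_force: [-3.9, 0.9, 7.9]
opening: 0.0227
time_s: 28.22
position: [0.5819, -0.0145, 0.2583]
tool_rot: [-3.142, -0.0, -0.163]
contact_force: [-6.5, -0.7, 16.5]
opening: 0.0228
```

Seated at the expected height, so I'll release and go straight up.

```bash
python3 -m handwheel '[0,0,-0.15,0, 0,0,0,0, 0,0,0,0, 0,0,0,0]' 0.5
python3 -m handwheel '[0,0,-1,0, 0,0,-2.5,0, 0,0,-3,0, 0,0,-3,0, 0,0,-3,0, 0,0,-1.5,0, 0,0,0,0]'
python3 -m handwheel '[-6,-3,0,0, -6,-3,-1,0, -6,-3,-1,0, 0,-5,0,0, 0,-5,0,0, 0,-5,0,0, 0,0,0,0]'
python3 - <<'E'
from h import *
im=grab_frame("scene");cv2.imwrite("pics/s10.png",im)
im=grab_frame("top");cv2.imwrite("pics/t10f.png",im)
cv2.imwrite("pics/t10.png",cv2.resize(im[180:315,262:377],(511,600),interpolation=cv2.INTER_CUBIC))
E
```

```text
time_s: 28.72
position: [0.5818, -0.0145, 0.2576]
tool_rot: [3.142, 0.0, -0.163]
contact_force: [-0.5, 0.4, 0.6]
opening: 0.0425
time_s: 29.6
position: [0.582, -0.0145, 0.3989]
tool_rot: [-3.141, -0.002, -0.163]
contact_force: [-0.3, 0.1, -0.8]
opening: 0.043
time_s: 30.48
position: [0.4555, 0.2452, 0.4149]
tool_rot: [3.141, 0.001, -0.16]
contact_force: [0.2, -0.9, -0.3]
opening: 0.0422
```

View pics/s10.png

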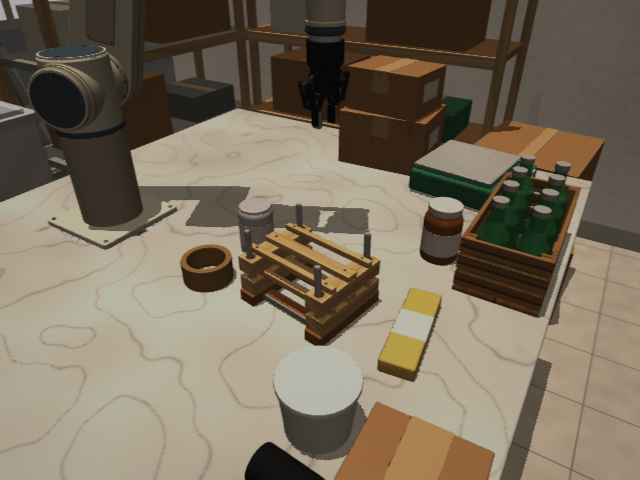

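View pics/t10.png

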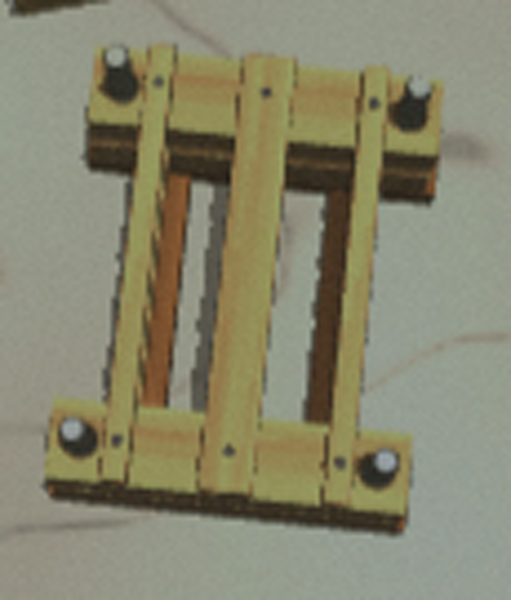

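View pics/t10f.png

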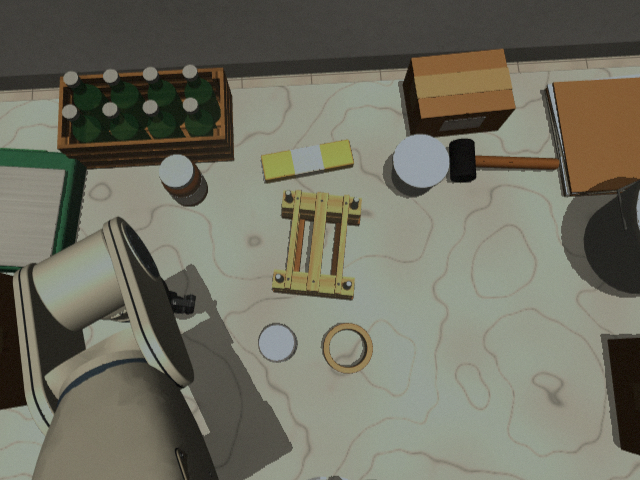

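```bash
python3 -m handwheel '[0,0,0,0, 0,0,0,0]'; python3 -c "
from cell import *
print(close_job())"
```

```text
time_s: 30.82
position: [0.4554, 0.2416, 0.4161]
tool_rot: [3.141, 0.0, -0.165]
contact_force: [0.1, -0.0, -0.3]
opening: 0.0429
the job is handed in; nothing more can be done
None
```

Both shelves are on the rack, one on top of the other, and I handed the job in at about 31 s of the 64 s allowed. `close_job()` gives no verdict, so this rests on my own checks.

- **How it was done:** I found the shelves, the post tips and the lean (about 2.3° along the rack's −x) from the top camera, and cross-checked them with the scene and wrist cameras. I gripped each shelf by its middle slat, threaded it over the tips and followed the lean down in small steps. I let go only after feeling it seat.
- **Forces:** Contact at the tool stayed below about 17 N. The only notable side load was about 4 N near the bottom with the first shelf, which I eased off.
- **Seating heights:** The tool stopped at 0.215 m for the first shelf and 0.258 m for the second. That puts the undersides at about 24 mm and 67 mm, against 24 mm and 66 mm wanted.
- **Last pictures:** Both shelves lie flat and in line with the rack, with a post through all four holes of the upper shelf. The other things look to be where they were, and the arm is clear of everything.
- **Not measured:** I did not measure the final horizontal position of the shelves from the pictures. From the tool position and the grip offset, both should be within about 3 mm of the rack's middle. The cameras disagreed by 1 to 2 mm on the first shelf and the tips, which is within the calibration error.

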